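# Fit a keyed setting die into the bench's quick-release coupling

## Robot

A 6-joint arm with a two-finger parallel gripper is mounted at the origin on the work surface. World frame = base frame: x ahead of the robot, y to its left, z up, the work surface at z = 0. Lengths are in mm, angles in rad, forces in N, time in s.
With the tool pointing down it reaches from about 350 to 875 mm from the base axis. Payload 15.5 kg.
Tool frame: the origin (TCP) lies midway between the tips of the shut fingers; the grasp point (between the pads) lies 19 mm behind it; z points along the fingers, y is the line along which they close (so a half turn about z gives the same grasp; the last joint's range is limited). The gripper opens to 85 mm and grips with 20 to 120 N. Pads are 22 mm wide; open, the fingers measure 114 mm over their backs; the gripper's body (76 mm by 85 mm) begins 54 mm behind the grasp point. The pads swing forward as they close: fully open they stand 13 mm farther back than shut.
Start: joints at [-1.361, 0.494, 1.345, -0, 1.302, -0.096], TCP at [188.161, -596.005, 231.277] pointing down, gripper open.
Joint ranges: [-2.91, 2.91], [-0.82, 2.16], [0.22, 2.67], [-1.22, 4.37], [0.12, 2.79], [-3.08, 3.08]. Speed limits (rad/s): [1.89, 1.89, 2.57, 3.01, 3.01, 3.01].

## Interface

Orientations are given as a unit quaternion [x, y, z, w].
In Python, from plant import sense, read_camera, job_done, outline_of, landmark_of gives the robot as it stands.
- The arm moves only by the tool jog_arm, never from a script. Its argument "commands" is one flat list of numbers, 7 for each row, row after row: the shift along the world's x, y, z in shares of 80 cm (1.0 is 80 cm), then the turn, a rotation vector about the world's x, y, z in a scale on which 1.0 is 180 degrees, then the finger opening in cm, from 0 to 8.54. In form: [x, y, z, ax, ay, az, grip, x, y, z, ax, ay, az, grip, ...]. A call has 1 to 12 rows; each row is the pose to reach, as a shift and turn from the pose commanded when the call began; what a row does not reach only later rows make up. A row lasts 1/10 s, in which the tool goes at most 50 mm and 8.59 degrees, less where a joint would pass 70% of its speed; a pose out of reach is approached as far as the arm can. A call with a gripper value outside its range is refused whole. The fingers move at their own pace and stop on an object; the grip force is fixed at half the most. Time passes only in rows, so rows that repeat a pose let the fingers close. It gives the time, the measured TCP pose, the force, the opening and the grip force at its end, in the units of the state.
- sense(): the state, without advancing time (a new reading comes with each control period).
- read_camera(name): name is "side" or "top" or "wrist"; returns a dict with "img" (384x512x3 uint8, red, green, blue), "fov_y" (degrees; the focal length in pixels is half the picture's height over the tangent of half this angle, whatever the lens; pixels are square), "cx", "cy" (the principal point, pixels), "extrinsics" (4x4, takes a point from camera to world coordinates); the wrist camera has in their place "mount" (4x4, takes a point from camera to tool coordinates, whose origin is the TCP and whose axes are the flange's). Camera axes: x right, y down, z forward; pixel columns grow to the right and rows downward; lengths in mm; the calibration is good to about 2 mm. A picture is of the moment at which its call begins: read the wrist's pose just before it. There is no depth.
- job_done(): hands the job in; it is judged then, once.
Trained networks look in a picture, given as the dict that the camera call returned (one of the last four; its "shot" number tells which), for a name from the list of things; names that differ only in an ending like _2 or _b are one class to them, and where a whole thing is asked for, a point or a joint stands for the part that bears it (a point fixed in the world has none). Each returns a list of dicts, best first, with "confidence" (0 to 1); they miss things now and then, are a little off and sometimes report something else, mostly with a low value. They report only what shows in the picture. A call takes as long as a camera call.
- outline_of(picture, name): "mask" (384x512 bool, what is visible of it) and "extent" ([centre column, centre row, width, height] in pixels, round what is visible of it).
- landmark_of(picture, name): "point" ([column, row] in pixels: a listed point, or the origin of a listed thing).
The state is a dict: "time_s": time; "q": joint angles; "dq": joint speeds; "joint_torque": joint torques, N m; "eef_pos": TCP position; "ee_rot": TCP orientation; "wrist_force": force on the tool from outside, world axes, zero at the start; "wrist_torque": the same for the moment, N m; "finger_gap": finger opening in mm; "grasp_force": force on a finger pad.
Only numpy, scipy, OpenCV 4.12 (cv2) and the standard library are available. Lean on these libraries where they do the work, as an engineer would, in place of code of your own. Each camera call takes 0.05 s, during which the arm holds its last target. There are 200 camera calls.

## Task

Fit the setting die with the block-shaped head into the quick-release coupling on the leather bench: push the coupling's sprung sleeve down and turn it so that its ear stays parked under the hook, then feel the die's key into the keyway and press the die fully home without forcing it (well under 60 N), and last turn the sleeve back out of the hook and let it spring fully up so that the die is locked in. Leave the other die, the jar, the loose ring and the mallet where they are, and let go of everything at the end.

Things in the scene. Friction and masses are not known exactly. Their poses are not given: they have to be found in the camera images.
- coupler: Quick-release coupling bolted to the bench (fixed): grey base plate 120 x 100 x 10 mm carrying an upright brass socket core, 36 mm across, inside an aluminium sleeve. Origin: underside of the plate, on the socket's axis, at bench height; z up; x points to the side where the sleeve's ear is when turned to 0. The base and core do not move in use.
- mouth (a point): Centre of the socket mouth, level with the core's top rim, 64 mm above the bench. Axes as the coupler's. Round bore 17.6 mm across, 36 mm deep, with a keyway 6.5 mm wide out to 13.5 mm from the axis, full depth, open at the top. The core is set at an unmeasured angle: the keyway points anywhere within 0.75 rad (43 deg) either side of the coupler's x; find it by feel.
- hook (a point): Middle of the underside of the lip of the dark steel hook beside the sleeve: 32 mm from the socket's axis, 26 mm above the bench, 0.62 rad counter-clockwise of the coupler's x. Fixed to the base; the lip is 22 mm wide, the hook's top is 36 mm above the bench and its back 43 mm from the axis.
- sleeve_top (a point): On the axis, level with the sleeve's top rim; moves and turns with the sleeve: eight-sided, 30 mm tall, four main flats 46 mm apart and 24 mm wide facing this point's x and y, narrower ribbed corner flats 49 mm apart. At rest (up) its top is 2 mm below the mouth. At its foot an ear 9 mm wide, 6 mm tall sticks out to 33 mm from the axis along this point's +x.
- sleeve (a joint): How far down the sleeve is (m): 0 fully up, 0.015 lower stop; a spring lifts it with 5 N at the top, 12 N near the bottom. The ear clears the hook's lip at 0.0125; parked it stays at about 0.012. Up, two hidden dogs 5 to 9 mm below the mouth shut the bore; from 0.0115 they are clear of it. Let up, they lock in the neck of a die that is home; one not home keeps the sleeve from rising.
- sleeve_turn (a joint): How far the sleeve is turned, counter-clockwise seen from above (rad): 0 is the stop where the ear clears the hook and the sleeve can rise, 0.65 the far stop. With the sleeve up the hook blocks it at about 0.08. From about 0.3 the ear is well under the hook and stays parked when let go. To free it, turn back below 0.05.
- die: The die to fit: steel, shank down in the rack. Origin: shank tip, z up. Heights above the tip: shank 16 mm across 0 to 30 (lowest 3 tapered to 12 mm across; 8 mm neck 19.5 to 26.5); key along +x, 5 mm wide, out to 12.5 mm from the axis, 8 to 16; collar 32 mm across 30 to 36; head 36 to 52, flat ends 34 mm apart facing +x and -x, 24 mm along y; dome to 54. 0.14 to 0.28 kg.
- die_seat (a point): Centre of the underside of the die's collar, 30 mm above the tip; it lies on the socket mouth when the die is home.
- rack: Wooden block (fixed) 60 x 160 x 40 mm high with a row of three holes 27 mm across along its y, 50 mm apart. The dies hang in its two outer holes by their collars, the tips 10 mm above the bench; either die may be in either hole. Origin: centre of the underside.
- round_die: The other die, with a round mushroom head 30 mm across and 60 mm tall in all: leave it in the rack. Origin: tip of its shank.
- jar: Small jar 56 mm across, 70 mm tall, on the bench: leave alone. Origin: underside.
- big_ring: Loose steel ring 60 mm across, 8 mm high, lying on the bench: leave alone. Origin: underside.
- mallet: Wooden mallet 260 mm long lying on the bench: leave alone. Origin: its underside, handle to its -x.

How it is judged (in metres and radians):
On the way, in this order (a step that is already met when the one before it is completed fails the run):
1. the sleeve is parked down under the hook (at least 10.5 mm down, turned at least 0.2 rad) and let go (value of joint sleeve above 0.0105 m and value of joint sleeve_turn above 0.2 rad and contact force between the fingers and coupler below 0.5 N), for 0.2 s.
2. the die is home in the socket (collar within 2 mm of the mouth) while the sleeve is still down (horizontal distance between die_seat and mouth below 0.003 m and z of die_seat in the frame of mouth below 0.002 m and value of joint sleeve above 0.01 m), for 0.2 s.
At the end, for the whole second after the job is handed in: the sleeve has sprung up to within 2 mm of its top stop, the die stands upright (within 0.08 rad) and still in the socket with its collar within 2.5 mm of the mouth and within 3 mm of the axis, and the fingers touch neither (value of joint sleeve below 0.002 m and horizontal distance between die_seat and mouth below 0.003 m and z of die_seat in the frame of mouth below 0.0025 m and angle between die's own z axis and vertical below 0.08 rad and linear speed of die below 0.02 m/s and contact force between the fingers and die below 0.3 N and contact force between the fingers and coupler below 0.3 N).
It fails at once if the die is forced: more than 60 N between the die and the coupling (contact force between die and coupler above 60 N).
It fails at once if the other die is moved by more than 15 mm (distance of round_die from where it was at the start of the episode above 0.015 m).
It fails at once if the jar is moved by more than 20 mm (distance of jar from where it was at the start of the episode above 0.02 m).
It fails at once if the loose ring is moved by more than 20 mm (distance of big_ring from where it was at the start of the episode above 0.02 m).
It fails at once if the mallet is moved by more than 20 mm (distance of mallet from where it was at the start of the episode above 0.02 m).
It also fails if it takes over 67 s, if anything falls off the work surface, if the arm or the gripper's body presses on something with over 40 N, if the wrist force passes 120 N, or if a joint passes its speed limit or range.

## Working session

There is one attempt and no reset: what is moved stays moved. The work goes in short steps, Python scripts to look and compute and a tool call to move; the robot and the scene stay as the last step left them, time stands still between calls to the robot, and variables do not carry over. Pictures are saved under pics/ and viewed, at most 10 in all, crops included, and the job is handed in when it is done.

Besides the shell and the picture viewer there is one more tool, called after "Call:" as name(argument=value, ...), one argument or row to a line, values as JSON. jog_arm: Moves the arm, as the interface text tells. Its arguments: {"type":"object","properties":{"commands":{"type":"array"}},"required":["commands"]}

```bash
mkdir -p pics; ls; cat > h.py <<'E'
import numpy as np, cv2, json
from plant import sense, read_camera, job_done, outline_of, landmark_of
from scipy.spatial.transform import Rotation as R
def ext(p, s=None):
    if 'extrinsics' in p: return np.array(p['extrinsics'])
    T=np.eye(4); T[:3,:3]=R.from_quat(s['ee_rot']).as_matrix(); T[:3,3]=s['eef_pos']
    return T@np.array(p['mount'])
def foc(p): return p['img'].shape[0]/2/np.tan(np.radians(p['fov_y'])/2)
def ray(p,uv,s=None):
    E=ext(p,s); f=foc(p)
    d=E[:3,:3]@np.array([(uv[0]-p['cx'])/f,(uv[1]-p['cy'])/f,1]); return E[:3,3],d
def atz(p,uv,z,s=None):
    o,d=ray(p,uv,s); return o+d*(z-o[2])/d[2]
def proj(p,X,s=None):
    E=ext(p,s); c=E[:3,:3].T@(np.array(X)-E[:3,3]); return foc(p)*c[:2]/c[2]+[p['cx'],p['cy']]
def tri(rs):
    A=np.zeros((3,3));b=np.zeros(3)
    for o,d in rs:
        d=d/np.linalg.norm(d);M=np.eye(3)-np.outer(d,d);A+=M;b+=M@o
    return np.linalg.solve(A,b)
def save(p,n): cv2.imwrite('pics/'+n,cv2.cvtColor(p['img'],cv2.COLOR_RGB2BGR))
E
python3 - <<'E'
from h import *
s=sense();print(s)
P={n:read_camera(n) for n in('side','top','wrist')}
for n,p in P.items():
    save(p,n+'0.png');print(n,p['fov_y'],p['cx'],p['cy'],np.round(ext(p,s),3).tolist(), [k for k in p if k!='img'])
Z=dict(coupler=0,mouth=64,hook=26,sleeve_top=62,die=10,die_seat=40,rack=0,round_die=10,jar=0,big_ring=0,mallet=0)
for n,z in Z.items():
    rs=[]
    for c in('side','top'):
        p=P[c]
        for l in landmark_of(p,n)[:2]:
            print(n,c,np.round(l['point'],1),round(l['confidence'],2),np.round(atz(p,l['point'],z),1))
im=[cv2.cvtColor(P[c]['img'],cv2.COLOR_RGB2BGR) for c in('top','side')]
cv2.imwrite('pics/both.png',cv2.resize(np.vstack(im),(448,600)) if 0 else np.hstack(im)[:, :])
E
```

```text
pics
{'time_s': 0.0, 'q': array([-1.36051551e+00,  4.94204918e-01,  1.34616901e+00,  1.44316237e-05,
        1.30248996e+00, -9.55427039e-02]), 'dq': array([ 0.00046927, -0.00153923, -0.00052069, -0.00025673, -0.00085926,
        0.00094905]), 'joint_torque': array([-6.80458441e-03, -8.82174110e+01, -3.83884978e+01, -4.93033804e-04,
        9.78077733e-03,  2.33904143e-05]), 'eef_pos': array([ 188.07704389, -595.6344351 ,  230.67390594]), 'ee_rot': array([ 9.88331851e-01,  1.52314634e-01, -2.94998925e-05, -6.34972280e-04]), 'wrist_force': array([ 1.13335539, -0.20884328, -0.12851619]), 'wrist_torque': array([-0.02056214,  0.03952288, -0.03028371]), 'grasp_force': 0.0, 'finger_gap': 85.52149562914495}
side 47.917607640983746 254.45165823116182 196.98054492950084 [[-0.947, -0.207, 0.247, 348.095], [-0.322, 0.597, -0.734, 691.727], [0.005, -0.775, -0.632, 726.374], [0.0, 0.0, 0.0, 1.0]] ['fov_y', 'cx', 'cy', 'extrinsics', 'shot']
top 49.511813715662285 258.16353148739995 192.08851316551423 [[-0.066, -0.971, 0.228, 335.384], [-0.998, 0.065, -0.012, -75.36], [-0.003, -0.229, -0.974, 1180.
[... 1155 characters left out ...]
317.3] 0.82 [486.2 197.    0. ]
rack top [158.5 242.5] 0.64 [484.7 201.6   0. ]
round_die side [269.9 295.6] 0.82 [494.5 151.9  10. ]
round_die side [301.  148.1] 0.53 [ 569.3 -409.9   10. ]
round_die top [178.3 233.6] 0.68 [504.8 143.1  10. ]
jar side [195.1 224. ] 0.6 [735.6  -4.1   0. ]
jar top [227.7 154.5] 0.69 [732.9  -7.1   0. ]
jar top [143.3 247.2] 0.31 [474.3 244.6   0. ]
big_ring side [309.3 262.3] 0.63 [440.2  27.2   0. ]
big_ring top [222.9 249.3] 0.67 [453.4  20.4   0. ]
mallet side [301.  146.9] 0.85 [ 574.  -431.9    0. ]
mallet side [291.9 180.2] 0.69 [ 556.3 -256.5    0. ]
mallet top [375.4 194.9] 0.85 [ 580.9 -429.1    0. ]
mallet top [177.6 232.2] 0.46 [510.4 146.9   0. ]
```

```bash
python3 - <<'E'
import cv2,numpy as np
a=cv2.imread('pics/top0.png')[120:300,90:440];b=cv2.imread('pics/side0.png')[100:384,150:400]
a=cv2.resize(a,None,fx=2.2,fy=2.2,interpolation=3);cv2.imwrite('pics/a.png',a)
b=cv2.resize(b,None,fx=2.1,fy=2.1,interpolation=3);cv2.imwrite('pics/b.png',b)
print(a.shape,b.shape)
E
```

```text
(396, 770, 3) (596, 525, 3)
```

View pics/a.png

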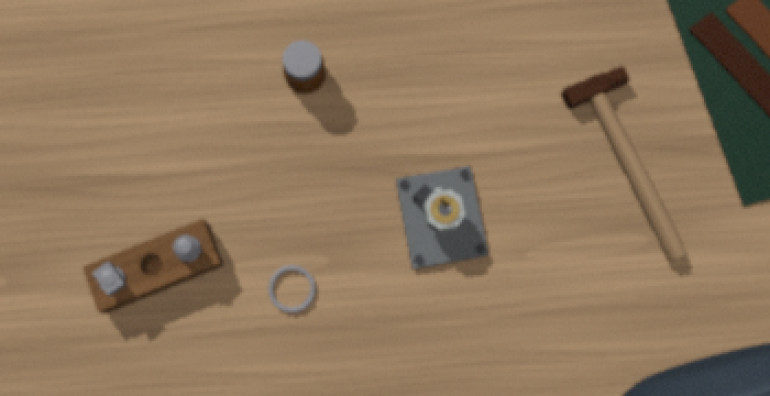

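View pics/b.png

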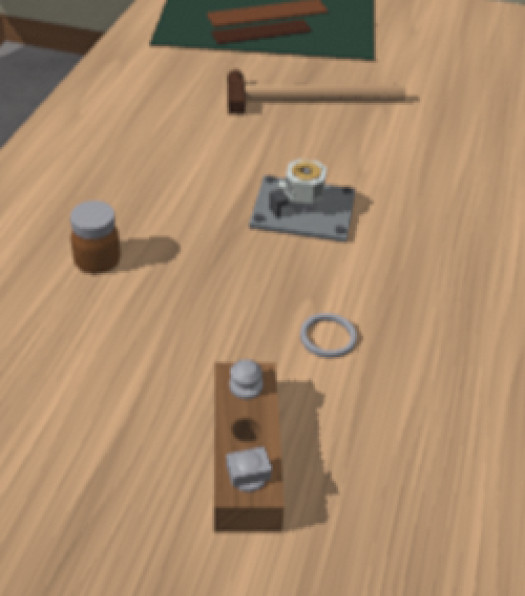

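The top view shows the coupler at crop pixel (443,208), its hook at (422,195), and the die with the block head in the far-left hole at (108,278). The side view agrees. Next I'll put the wrist camera over the coupler.

Careful with the scale: shifts go in shares of 80 cm and turns go in shares of 180 degrees. That gives: 42.2 cm / 80 = 0.5275, 34 cm / 80 = 0.425.

Call:
jog_arm(
  commands=[0.425,0.5275,0,0,0,0,8.5,0.425,0.5275,0,0,0,0,8.5,0.425,0.5275,0,0,0,0,8.5,0.425,0.5275,0,0,0,0,8.5,0.425,0.5275,0,0,0,0,8.5,0.425,0.5275,0,0,0,0,8.5,0.425,0.5275,0,0,0,0,8.5,0.425,0.5275,0,0,0,0,8.5,0.425,0.5275,0,0,0,0,8.5,0.425,0.5275,0,0,0,0,8.5,0.425,0.5275,0,0,0,0,8.5,0.425,0.5275,0,0,0,0,8.5],
)

```text
time_s: 2.45
eef_pos: [530.8, -170.3, 231.3]
ee_rot: [0.988, 0.154, 0.001, -0.0]
wrist_force: [-0.0, -1.2, -0.1]
finger_gap: 84.4
grasp_force: 0.0
```

```bash
python3 - <<'E'
from h import *
s=sense();p=read_camera('wrist');save(p,'w1.png')
np.save('w1.npy',ext(p,s));print(s['eef_pos'],s['ee_rot'],foc(p))
for n,z in dict(coupler=0,mouth=64,hook=26,sleeve_top=62).items():
    for l in landmark_of(p,n)[:2]: print(n,np.round(l['point'],1),round(l['confidence'],2),np.round(atz(p,l['point'],z,s),1))
cv2.imwrite('pics/w1b.png',cv2.resize(cv2.imread('pics/w1.png'),(800,600),interpolation=3))
E
```

```text
[ 530.76566587 -170.27828784  231.32323066] [ 9.88011373e-01  1.54379601e-01  6.56194433e-04 -1.86242144e-04] 287.4856002133001
coupler [254.4 166.9] 0.64 [ 526.6 -170.4    0. ]
mouth [258.  172.1] 0.72 [ 533.9 -172.5   64. ]
hook [249.5 143.5] 0.95 [ 556.6 -154.8   26. ]
sleeve_top [258. 173.] 0.57 [ 532.5 -172.9   62. ]
sleeve_top [256.4 168.8] 0.37 [ 536.5 -169.8   62. ]
```

View pics/w1b.png

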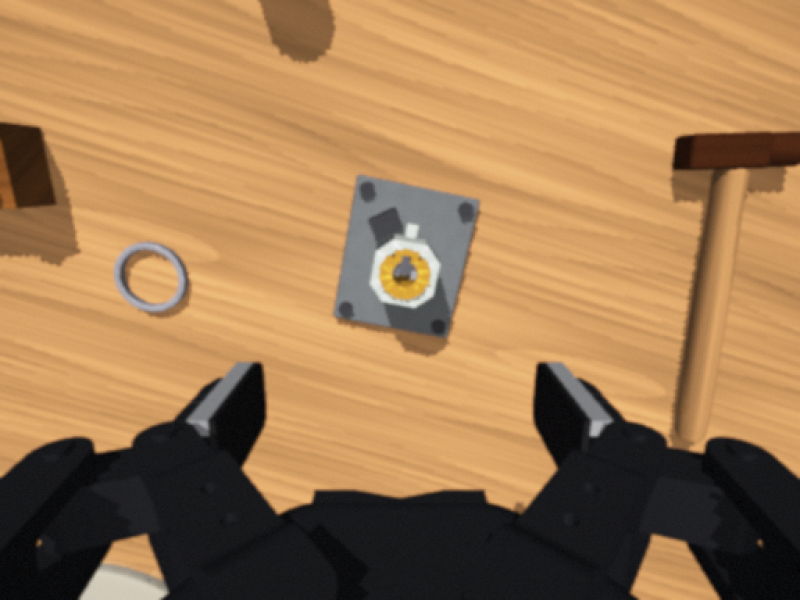

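The wrist view shows the ear at (411,232), the hook lip at (386,222), the sleeve centre at (405,271), and a dark notch in the core pointing up at (405,258). Next I'll get the coupler's yaw from the plate corners and the octagon centre.

```bash
python3 - <<'E'
from h import *
s=sense();p=read_camera('wrist')
k=512/800
c=np.array([(358,176),(479,200),(446,338),(334,316)])*k
g=cv2.cvtColor(p['img'],cv2.COLOR_RGB2GRAY)
c=cv2.cornerSubPix(g,c.astype(np.float32).reshape(-1,1,2),(4,4),(-1,-1),(3,50,.01)).reshape(-1,2)
W=np.array([atz(p,u,10,s)[:2] for u in c]);print(c.round(1).tolist(),W.round(1).tolist(),W.mean(0))
for i in range(4):
    d=W[(i+1)%4]-W[i];print('edge',np.linalg.norm(d).round(1),np.degrees(np.arctan2(d[1],d[0])).round(1))
# brass and sleeve centroids
hsv=cv2.cvtColor(p['img'],cv2.COLOR_RGB2HSV);roi=np.zeros(g.shape,bool);roi[135:210,225:295]=1
br=roi&(hsv[...,0]>14)&(hsv[...,0]<32)&(hsv[...,1]>120)&(np.hypot(*(np.indices(g.shape)-np.array([173,259])[:,None,None]))<22)
(e,_,_)=cv2.fitEllipse(cv2.convexHull(np.argwhere(br)[:,::-1].astype(np.int32))),0,0
print('brass ellipse',e,atz(p,e[0],64,s))
for n in('sleeve_top',):
    for o in outline_of(p,n)[:1]: print(n,o['extent'],o['confidence'])
wh=roi&(hsv[...,1]<40)&(hsv[...,2]>170)
print('white bbox',np.argwhere(wh).min(0),np.argwhere(wh).max(0))
for nm,px,z in(('ear',(411,231),35),('hook',(386,222),36),('notch',(405,258),64),('ctr',(405,271),62)): print(nm,atz(p,np.array(px)*k,z,s).round(1))
cr=cv2.cvtColor(p['img'][130:215,215:300],cv2.COLOR_RGB2BGR);cv2.imwrite('pics/w1c.png',cv2.resize(cr,(595,595),interpolation=3))
E
```

```text
[[229.10000610351562, 112.5999984741211], [304.5, 131.60000610351562], [284.0, 216.39999389648438], [214.6999969482422, 203.8000030517578]] [[579.8, -125.0], [585.9, -220.6], [472.4, -232.6], [461.6, -139.1]] [ 524.93452082 -179.33955464]
edge 95.7 -86.4
edge 114.1 -174.0
edge 94.1 96.6
edge 119.0 6.8
brass ellipse ((255.54669189453125, 171.29281616210938), (31.46996307373047, 31.531272888183594), 140.20199584960938) [ 530.48120087 -174.30346012   64.        ]
sleeve_top [255.5, 163.2, 45.8, 52.1] 0.76
white bbox [139 233] [192 278]
ear [ 554.1 -176.1   35. ]
hook [ 555.  -156.2   36. ]
notch [ 538.2 -176.    64. ]
ctr [ 529. -179.   62.]
```

View pics/w1c.png

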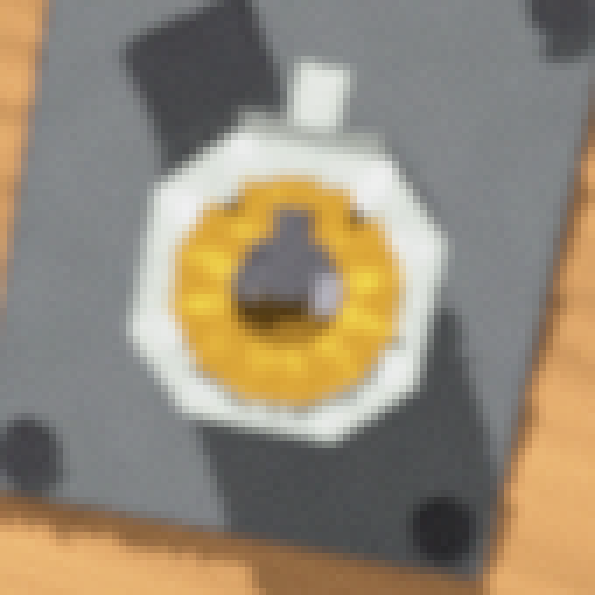

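The crop shows the keyway running up from the bore at (294,212), the ear at (322,95) and the octagon flats. The coupler yaw comes out near 6°. I'll turn to match it and look again from closer.

Converted, -10 cm / 80 = -0.125, -5 cm / 80 = -0.0625, -11.5 degrees / 180 = -0.0639.

Call:
jog_arm(
  commands=[0,-0.005,-0.0625,0,0,-0.0333,8.5,0,-0.005,-0.125,0,0,-0.0639,8.5,0,-0.005,-0.125,0,0,-0.0639,8.5,0,-0.005,-0.125,0,0,-0.0639,8.5,0,-0.005,-0.125,0,0,-0.0639,8.5],
)

```text
time_s: 3.3
eef_pos: [529.3, -178.8, 133.7]
ee_rot: [0.999, 0.053, 0.001, 0.001]
wrist_force: [-0.4, -0.3, 1.6]
finger_gap: 84.7
grasp_force: 0.0
```

```bash
python3 - <<'E'
from h import *
s=sense();p=read_camera('wrist');save(p,'w2.png');t=read_camera('top')
print(s['eef_pos'],2*np.degrees(np.arctan2(s['ee_rot'][1],s['ee_rot'][0])))
for q,ss in((p,s),(t,None)):
  for n,z in dict(mouth=64,hook=26,sleeve_top=62).items():
    for l in landmark_of(q,n)[:1]: print(n,np.round(l['point'],1),round(l['confidence'],2),np.round(atz(q,l['point'],z,ss),1))
  hsv=cv2.cvtColor(q['img'],cv2.COLOR_RGB2HSV)
  u=proj(q,[530,-175,64],ss);g=hsv[...,0]
  br=(hsv[...,0]>14)&(hsv[...,0]<32)&(hsv[...,1]>130)&(np.hypot(*(np.indices(g.shape)-u[::-1][:,None,None]))<(34 if ss else 11))
  e=cv2.fitEllipse(cv2.convexHull(np.argwhere(br)[:,::-1].astype(np.int32)));print('brass',u,br.sum(),e,atz(q,e[0],64,ss))
u=proj(p,[530,-175,60],s).astype(int);print(u)
cr=cv2.cvtColor(p['img'],cv2.COLOR_RGB2BGR)[max(0,u[1]-70):u[1]+70,u[0]-70:u[0]+70]
cv2.imwrite('pics/w2c.png',cv2.resize(cr,None,fx=4.2,fy=4.2,interpolation=3))
E
```

```text
[ 529.30024874 -178.81020299  133.66879101] 6.132446648723413
mouth [250.9 195.8] 0.79 [ 533.1 -175.    64. ]
hook [232.  159.3] 0.91 [ 553.2 -155.8   26. ]
brass [250.4743887  199.62730757] 1289 ((249.76976013183594, 198.22235107421875), (44.21413803100586, 45.594459533691406), 92.59587860107422) [ 531.06591193 -174.34658615   64.        ]
mouth [292.6 214.9] 0.52 [ 527.3 -178.3   64. ]
hook [283.3 211.9] 0.52 [ 544.1 -156.4   26. ]
sleeve_top [289.5 215.5] 0.55 [ 526.6 -169.9   62. ]Traceback (most recent call last):
  File "<stdin>", line 10, in <module>
cv2.error: OpenCV(4.12.0) /io/opencv/modules/imgproc/src/shapedescr.cpp:361: error: (-201:Incorrect size of input array) There should be at least 5 points to fit the ellipse in function 'fitEllipseNoDirect'
```

```bash
python3 - <<'E'
import cv2
cr=cv2.imread('pics/w2.png')[120:260,180:320]
cv2.imwrite('pics/w2c.png',cv2.resize(cr,None,fx=4.2,fy=4.2,interpolation=3))
E
```

```text
(no output)
```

View pics/w2c.png

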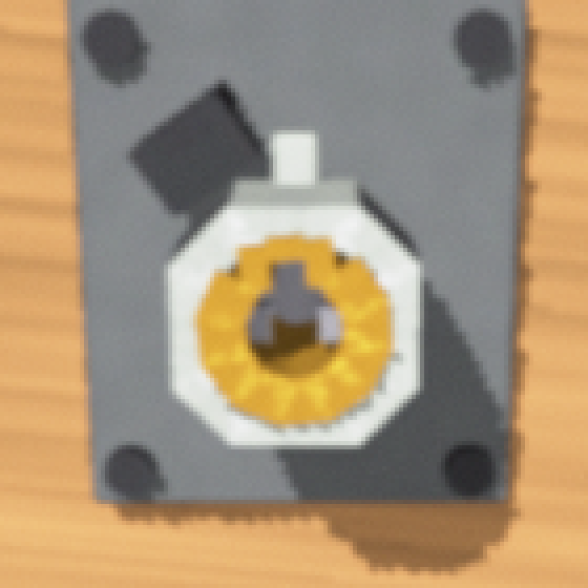

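The octagon is square to the picture, so the coupler yaw equals the tool yaw, about 6.1°. The keyway at (289,265) against bore centre (293,332) is a few degrees counter-clockwise of that. I'll descend around the sleeve and close.

Converted, -9.6 cm / 80 = -0.12, 0.35 cm / 80 = 0.0044.

Call:
jog_arm(
  commands=[0.0033,0.0044,-0.05,0,0,0,8.5,0.0033,0.0044,-0.0938,0,0,0,8.5,0.0033,0.0044,-0.12,0,0,0,7,0.0033,0.0044,-0.12,0,0,0,6,0.0033,0.0044,-0.12,0,0,0,5.2,0.0033,0.0044,-0.12,0,0,0,5.2,0.0033,0.0044,-0.12,0,0,0,5.2],
)

```text
time_s: 4.4
eef_pos: [531.5, -174.8, 36.6]
ee_rot: [0.999, 0.053, 0.001, 0.0]
wrist_force: [-0.2, 0.1, -0.2]
finger_gap: 51.9
grasp_force: 0.0
```

Call:
jog_arm(
  commands=[0,0,0,0,0,0,4.4,0,0,0,0,0,0,4.4,0,0,0,0,0,0,4.4,0,0,0,0,0,0,4.4],
)

```text
time_s: 4.8
eef_pos: [531.3, -174.6, 35.7]
ee_rot: [0.999, 0.052, 0.001, 0.0]
wrist_force: [1.3, 2.6, 4.7]
finger_gap: 44.9
grasp_force: 54.7
```

Converted, -1.4 cm / 80 = -0.0175, -1 cm / 80 = -0.0125.

Call:
jog_arm(
  commands=[0,0,-0.0063,0,0,0,4.4,0,0,-0.0125,0,0,0,4.4,0,0,-0.0175,0,0,0,4.4,0,0,-0.0175,0,0,0,4.4,0,0,-0.0175,0,0,0,4.4],
)

```text
time_s: 5.3
eef_pos: [531.3, -174.6, 21.9]
ee_rot: [0.999, 0.053, 0.001, 0.0]
wrist_force: [1.3, 2.2, 10.3]
finger_gap: 45.3
grasp_force: 55.4
```

Converted, 30 degrees / 180 = 0.1667.

Call:
jog_arm(
  commands=[0,0,0,0,0,0.0333,4.4,0,0,0,0,0,0.0667,4.4,0,0,0,0,0,0.1,4.4,0,0,0,0,0,0.1333,4.4,0,0,0,0,0,0.1667,4.4,0,0,0,0,0,0.1667,4.4,0,0,0,0,0,0.1667,4.4],
)

```text
time_s: 6.0
eef_pos: [531.0, -173.9, 21.8]
ee_rot: [0.951, 0.309, 0.0, -0.0]
wrist_force: [0.8, 9.6, 11.8]
finger_gap: 45.3
grasp_force: 55.4
```

Converted, 30 degrees / 180 = 0.1667.

Call:
jog_arm(
  commands=[0,0,0,0,0,0.1667,6.5,0,0,0,0,0,0,6.5,0,0,0,0,0,0,6.5,0,0,0,0,0,0,6.5],
)

```text
time_s: 6.4
eef_pos: [530.7, -174.6, 21.3]
ee_rot: [0.951, 0.31, -0.0, 0.0]
wrist_force: [-0.4, 0.0, 0.0]
finger_gap: 64.7
grasp_force: 0.0
```

Call:
jog_arm(
  commands=[0,0,0.0625,0,0,0,8,0,0,0.125,0,0,0,8.5,0,0,0.15,0,0,0,8.5,0,0,0.15,0,0,0,8.5,0,0,0.15,0,0,0,8.5,0,0,0.15,0,0,0,8.5],
)

```text
time_s: 7.0
eef_pos: [530.1, -174.2, 140.2]
ee_rot: [0.951, 0.31, -0.001, -0.001]
wrist_force: [-0.5, -0.1, -1.3]
finger_gap: 85.1
grasp_force: 0.0
```

```bash
python3 - <<'E'
from h import *
s=sense();p=read_camera('wrist');save(p,'w3.png')
print(s['eef_pos'],2*np.degrees(np.arctan2(s['ee_rot'][1],s['ee_rot'][0])),s['wrist_force'])
g=cv2.cvtColor(p['img'],cv2.COLOR_RGB2HSV)
u=proj(p,[531,-174.5,64],s)
br=(g[...,0]>14)&(g[...,0]<32)&(g[...,1]>130)&(np.hypot(*(np.indices(g.shape[:2])-u[::-1][:,None,None]))<34)
e=cv2.fitEllipse(cv2.convexHull(np.argwhere(br)[:,::-1].astype(np.int32)));print('brass',u,e,atz(p,e[0],64,s))
ui=u.astype(int)
cr=cv2.cvtColor(p['img'],cv2.COLOR_RGB2BGR)[ui[1]-70:ui[1]+70,ui[0]-70:ui[0]+70]
cv2.imwrite('pics/w3c.png',cv2.resize(cr,None,fx=4.2,fy=4.2,interpolation=3))
E
```

```text
[ 530.09504537 -174.2155782   140.16351517] 36.07031040223705 [-0.52513947 -0.12875855 -1.32439832]
brass [255.89407719 197.39684239] ((255.1922149658203, 196.05438232421875), (44.23040771484375, 46.31634521484375), 7.16504430770874) [ 531.56953209 -173.39896833   64.        ]
```

View pics/w3c.png

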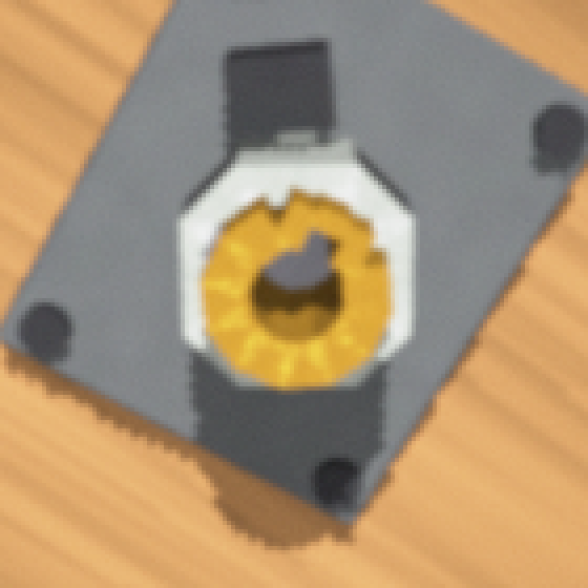

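The sleeve is parked with its ear under the hook at (300,140), and the bore is clear. The keyway at (325,245) points roughly 9° in world yaw. Next is the die.

Converted, 41.5 cm / 80 = 0.5188, -5.9 cm / 80 = -0.0738.

Call:
jog_arm(
  commands=[0,0.0625,0.1,0,0,0,8.5,-0.0738,0.5188,0.1,0,0,0,8.5,-0.0738,0.5188,0.1,0,0,0,8.5,-0.0738,0.5188,0.1,0,0,0,8.5,-0.0738,0.5188,0.1,0,0,0,8.5,-0.0738,0.5188,0.1,0,0,0,8.5,-0.0738,0.5188,0.1,0,0,0,8.5,-0.0738,0.5188,0.1,0,0,0,8.5,-0.0738,0.5188,0.1,0,0,0,8.5,-0.0738,0.5188,0.1,0,0,0,8.5,-0.0738,0.5188,0.1,0,0,0,8.5,-0.0738,0.5188,0.1,0,0,0,8.5],
)

```text
time_s: 8.25
eef_pos: [471.6, 239.7, 220.5]
ee_rot: [0.951, 0.309, -0.001, 0.0]
wrist_force: [-0.2, -0.5, 0.1]
finger_gap: 85.0
grasp_force: 0.0
```

```bash
python3 - <<'E'
from h import *
s=sense();p=read_camera('wrist');save(p,'w4.png')
print(s['q'].round(3),s['eef_pos'],2*np.degrees(np.arctan2(s['ee_rot'][1],s['ee_rot'][0])))
for n,z in dict(die=10,die_seat=40,round_die=10,rack=0).items():
    for l in landmark_of(p,n)[:2]: print(n,np.round(l['point'],1),round(l['confidence'],2),np.round(atz(p,l['point'],z,s),1))
for o in outline_of(p,'die')[:1]:
    m=o['mask'].astype(np.uint8);print(o['extent'],o['confidence'],m.sum())
    r=cv2.minAreaRect(np.argwhere(m)[:,::-1].astype(np.float32));print(r);print(atz(p,r[0],55,s))
    x,y=map(int,o['extent'][:2])
cv2.imwrite('pics/w4c.png',cv2.resize(cv2.cvtColor(p['img'],cv2.COLOR_RGB2BGR)[max(y-70,0):y+70,max(0,x-90):x+90],None,fx=4,fy=4,interpolation=3));print(x,y)
E
```

```text
[ 0.357  0.372  1.594 -0.     1.177  1.3  ] [471.57826724 239.6885115  220.49828652] 36.0078866263791
die [253.5 166. ] 0.58 [470.7 241.4  10. ]
die_seat [252.1 168.1] 0.95 [472.5 244.4  40. ]
round_die [328.8 187.4] 0.61 [504.5 148.   10. ]
rack [292.4 174.2] 0.62 [489.9 193.5   0. ]
[253.6, 172.1, 28.3, 29.3] 0.67 797
((253.5, 171.5), (33.0, 27.0), 90.0)
[472.87554909 242.59352126  55.        ]
253 172
```

View pics/w4c.png

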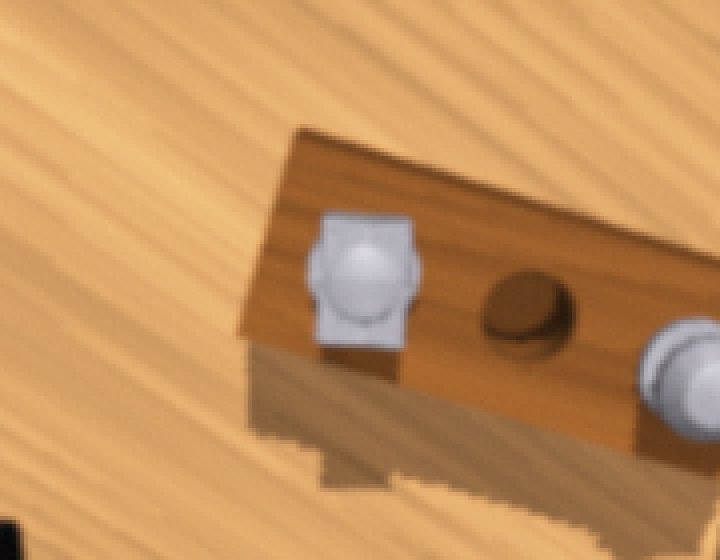

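The die head is the bright rectangle with corners (322,213), (412,216), (405,348) and (316,344). Its long axis is at about 33.5° in world yaw, and its centre is near (473.3, 243.3). The round die sits at (700,385), 100 mm away as expected. I'll turn the tool and descend.

Converted, -10 cm / 80 = -0.125, -9 cm / 80 = -0.1125, 87.5 degrees / 180 = 0.4861.

Call:
jog_arm(
  commands=[0.0023,0.0045,-0.0125,0,0,0.0444,8.5,0.0023,0.0045,-0.025,0,0,0.0889,8.5,0.0023,0.0045,-0.0375,0,0,0.1333,8.5,0.0023,0.0045,-0.05,0,0,0.1778,8.5,0.0023,0.0045,-0.0625,0,0,0.2222,8.5,0.0023,0.0045,-0.075,0,0,0.2667,8.5,0.0023,0.0045,-0.0875,0,0,0.3111,8.5,0.0023,0.0045,-0.1,0,0,0.3556,8.5,0.0023,0.0045,-0.1125,0,0,0.4,8.5,0.0023,0.0045,-0.125,0,0,0.4444,8.5,0.0023,0.0045,-0.125,0,0,0.4861,8.5,0.0023,0.0045,-0.125,0,0,0.4861,8.5],
)

```text
time_s: 9.75
eef_pos: [473.6, 243.8, 121.1]
ee_rot: [0.472, 0.881, -0.0, -0.0]
wrist_force: [0.9, 0.8, 0.3]
finger_gap: 84.8
grasp_force: 0.0
```

```bash
python3 - <<'E'
from h import *
s=sense();p=read_camera('wrist');save(p,'w5.png')
print(s['eef_pos'],2*np.degrees(np.arctan2(s['ee_rot'][1],s['ee_rot'][0])))
for n,z in dict(die=10,die_seat=40).items():
    for l in landmark_of(p,n)[:1]: print(n,np.round(l['point'],1),round(l['confidence'],2),np.round(atz(p,l['point'],z,s),1))
for o in outline_of(p,'die')[:1]:
    m=o['mask'].astype(np.uint8);print(o['extent'],o['confidence'])
print(proj(p,[473.4,243.3,62],s))
cv2.imwrite('pics/w5c.png',cv2.resize(cv2.cvtColor(p['img'],cv2.COLOR_RGB2BGR)[110:310,150:360],None,fx=2.8,fy=2.8,interpolation=3))
E
```

```text
[473.60601839 243.75584721 121.05304062] 123.63682634871853
die [255.  188.1] 0.84 [475.4 242.1  10. ]
die_seat [252.  193.6] 0.9 [471.6 243.6  40. ]
[252.4, 197.8, 47.1, 35.7] 0.74
[253.49067895 203.59710587]
```

View pics/w5c.png

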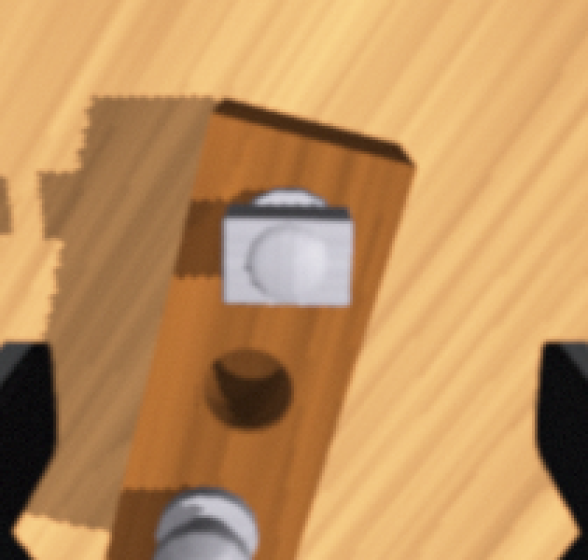

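The head is square to the tool and its centre at (288,260) is within 1 mm of the prediction. I'll descend and grip.

Converted, -7.8 cm / 80 = -0.0975, -7 cm / 80 = -0.0875.

Call:
jog_arm(
  commands=[0,0,-0.05,0,0,0,8.5,0,0,-0.0875,0,0,0,7,0,0,-0.0975,0,0,0,5.5,0,0,-0.0975,0,0,0,5,0,0,-0.0975,0,0,0,4.2,0,0,-0.0975,0,0,0,3,0,0,-0.0975,0,0,0,3,0,0,-0.0975,0,0,0,3,0,0,-0.0975,0,0,0,3],
)

```text
time_s: 10.85
eef_pos: [473.2, 243.8, 44.8]
ee_rot: [0.473, 0.881, -0.0, 0.0]
wrist_force: [-5.2, -5.0, 8.9]
finger_gap: 32.4
grasp_force: 58.8
```

Call:
jog_arm(
  commands=[0,0,0.025,0,0,0,3,0,0,0.0625,0,0,0,3,0,0,0.125,0,0,0,3,0,0,0.1875,0,0,0,3,0,0,0.25,0,0,0,3,0,0,0.3125,0,0,0,3,0,0,0.375,0,0,0,3,0,0,0.375,0,0,0,3,0,0,0.375,0,0,0,3],
)

```text
time_s: 11.75
eef_pos: [473.6, 244.2, 345.5]
ee_rot: [0.473, 0.881, 0.001, 0.001]
wrist_force: [-0.3, 0.3, -2.1]
finger_gap: 32.7
grasp_force: 61.0
```

```bash
python3 - <<'E'
from h import *
s=sense();p=read_camera('side');save(p,'s6.png')
print(s['eef_pos'],s['wrist_force'],s['finger_gap'])
u=proj(p,s['eef_pos']-[0,0,20]).astype(int);print(u)
cr=cv2.cvtColor(p['img'],cv2.COLOR_RGB2BGR)[u[1]-35:u[1]+45,u[0]-40:u[0]+40]
cv2.imwrite('pics/s6c.png',cv2.resize(cr,None,fx=7,fy=7,interpolation=3))
E
```

```text
[473.62836073 244.16022486 345.47409708] [-0.33427055  0.29485355 -2.11552959] 32.72230484198666
[270 209]
```

View pics/s6c.png

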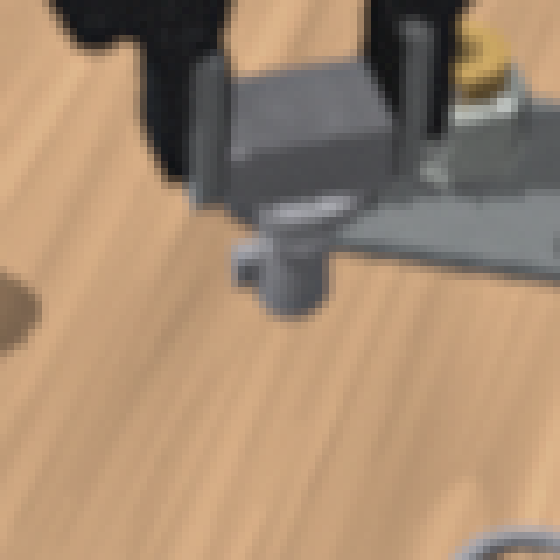

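The key shows on the left of the shank at (245,260), i.e. toward +33.5° in world yaw, so it lies along yaw −90°. I'll carry the die to above the mouth and turn −24° to bring the key to about 9.5°.

Converted, -41.8 cm / 80 = -0.5225, 5.76 cm / 80 = 0.072, -24 degrees / 180 = -0.1333.

Call:
jog_arm(
  commands=[0.072,-0.5225,-0.225,0,0,-0.1333,3,0.072,-0.5225,-0.225,0,0,-0.1333,3,0.072,-0.5225,-0.225,0,0,-0.1333,3,0.072,-0.5225,-0.225,0,0,-0.1333,3,0.072,-0.5225,-0.225,0,0,-0.1333,3,0.072,-0.5225,-0.225,0,0,-0.1333,3,0.072,-0.5225,-0.225,0,0,-0.1333,3,0.072,-0.5225,-0.225,0,0,-0.1333,3,0.072,-0.5225,-0.225,0,0,-0.1333,3,0.072,-0.5225,-0.225,0,0,-0.1333,3,0.072,-0.5225,-0.225,0,0,-0.1333,3,0.072,-0.5225,-0.225,0,0,-0.1333,3],
)

```text
time_s: 13.0
eef_pos: [530.5, -173.0, 162.9]
ee_rot: [0.646, 0.763, -0.0, -0.001]
wrist_force: [-0.4, 0.2, -1.6]
finger_gap: 32.9
grasp_force: 60.8
```

Converted, -4 cm / 80 = -0.05.

Call:
jog_arm(
  commands=[0,0,-0.05,0,0,0,3,0,0,-0.05,0,0,0,3,0,0,-0.05,0,0,0,3,0,0,-0.05,0,0,0,3],
)

```text
time_s: 13.4
eef_pos: [531.8, -173.5, 124.8]
ee_rot: [0.646, 0.764, 0.0, 0.001]
wrist_force: [0.9, 0.1, -0.6]
finger_gap: 32.7
grasp_force: 60.8
```

```bash
python3 - <<'E'
from h import *
s=sense();print(s['eef_pos'],2*np.degrees(np.arctan2(s['ee_rot'][1],s['ee_rot'][0])),s['wrist_force'],s['q'].round(2))
p=read_camera('wrist');save(p,'w7.png');t=read_camera('top');save(t,'t7.png')
for n,z in dict(mouth=64,sleeve_top=50,hook=26).items():
    for l in landmark_of(p,n)[:1]: print(n,np.round(l['point'],1),round(l['confidence'],2),np.round(atz(p,l['point'],z,s),1))
for l in landmark_of(p,'die_seat')[:1]: print(l, atz(p,l['point'],s['eef_pos'][2]-5,s))
E
```

```text
[ 531.81785628 -173.46379794  124.83283792] 99.57384619548152 [ 0.85842957  0.10890624 -0.59339598] [-0.42  0.53  1.63  0.    0.98 -0.59]
mouth [252.2 199.7] 0.68 [ 530.2 -171.2   64. ]
sleeve_top [254.  217.6] 0.38 [ 534.7 -190.1   50. ]
hook [286.3 172.2] 0.7 [ 556.5 -153.9   26. ]
```

Converted, -3.1 cm / 80 = -0.0388, -2.8 cm / 80 = -0.035.

Call:
jog_arm(
  commands=[-0.0006,-0.0006,-0.0125,0,0,0,3,-0.0006,-0.0006,-0.025,0,0,0,3,-0.0006,-0.0006,-0.0313,0,0,0,3,-0.0006,-0.0006,-0.035,0,0,0,3,-0.0006,-0.0006,-0.0388,0,0,0,3,-0.0006,-0.0006,-0.0388,0,0,0,3,-0.0006,-0.0006,-0.0388,0,0,0,3],
)

```text
time_s: 14.4
eef_pos: [530.8, -174.4, 92.4]
ee_rot: [0.646, 0.763, 0.0, 0.0]
wrist_force: [-0.3, 0.4, -1.5]
finger_gap: 32.5
grasp_force: 60.9
```

Converted, -0.4 cm / 80 = -0.005, -0.3 cm / 80 = -0.0038.

Call:
jog_arm(
  commands=[0,0,-0.0013,0,0,0,3,0,0,-0.0025,0,0,0,3,0,0,-0.0038,0,0,0,3,0,0,-0.005,0,0,0,3,0,0,-0.005,0,0,0,3],
)

```text
time_s: 14.9
eef_pos: [530.6, -174.3, 88.1]
ee_rot: [0.646, 0.763, -0.0, -0.0]
wrist_force: [-1.2, 0.5, -1.9]
finger_gap: 32.3
grasp_force: 60.9
```

Call:
jog_arm(
  commands=[0,0,-0.0013,0,0,0,3,0,0,-0.0025,0,0,0,3,0,0,-0.0038,0,0,0,3,0,0,-0.005,0,0,0,3,0,0,-0.005,0,0,0,3],
)

```text
time_s: 15.4
eef_pos: [530.6, -174.4, 84.1]
ee_rot: [0.646, 0.763, -0.0, -0.0]
wrist_force: [-0.4, -0.5, -1.9]
finger_gap: 32.5
grasp_force: 60.9
```

Converted, -0.7 cm / 80 = -0.0088, -0.6 cm / 80 = -0.0075.

Call:
jog_arm(
  commands=[0,0,-0.0019,0,0,0,3,0,0,-0.0038,0,0,0,3,0,0,-0.0056,0,0,0,3,0,0,-0.0075,0,0,0,3,0,0,-0.0088,0,0,0,3,0,0,-0.0088,0,0,0,3],
)

```text
time_s: 16.0
eef_pos: [530.6, -174.4, 77.1]
ee_rot: [0.646, 0.763, -0.0, -0.0]
wrist_force: [0.6, -0.1, -1.8]
finger_gap: 32.7
grasp_force: 60.9
```

Converted, -0.6 cm / 80 = -0.0075, -0.45 cm / 80 = -0.0056.

Call:
jog_arm(
  commands=[0,0,-0.0019,0,0,0,3,0,0,-0.0038,0,0,0,3,0,0,-0.0056,0,0,0,3,0,0,-0.0075,0,0,0,3,0,0,-0.0075,0,0,0,3],
)

```text
time_s: 16.5
eef_pos: [530.6, -174.3, 71.0]
ee_rot: [0.646, 0.763, -0.0, -0.0]
wrist_force: [-0.1, 0.1, -1.7]
finger_gap: 32.3
grasp_force: 60.9
```

Expected home is TCP ≈ 68.8, so I'll press in small steps.

Converted, -0.22 cm / 80 = -0.0028, -0.16 cm / 80 = -0.002.

Call:
jog_arm(
  commands=[0,0,-0.001,0,0,0,3,0,0,-0.002,0,0,0,3,0,0,-0.0028,0,0,0,3,0,0,-0.0028,0,0,0,3],
)

```text
time_s: 16.9
eef_pos: [530.7, -174.4, 69.0]
ee_rot: [0.646, 0.763, -0.0, 0.0]
wrist_force: [-0.2, -0.2, -1.3]
finger_gap: 32.7
grasp_force: 60.9
```

Converted, -0.15 cm / 80 = -0.0019, -0.1 cm / 80 = -0.0013.

Call:
jog_arm(
  commands=[0,0,-0.0006,0,0,0,3,0,0,-0.0013,0,0,0,3,0,0,-0.0019,0,0,0,3,0,0,-0.0019,0,0,0,3],
)

```text
time_s: 17.3
eef_pos: [530.8, -174.5, 68.6]
ee_rot: [0.646, 0.763, 0.0, 0.0]
wrist_force: [-5.8, 2.5, 20.5]
finger_gap: 32.4
grasp_force: 63.5
```

The die seated at TCP 68.6, as predicted. I'll relax, release and lift clear.

Converted, 7 cm / 80 = 0.0875, 4 cm / 80 = 0.05.

Call:
jog_arm(
  commands=[0,0,0.0013,0,0,0,3,0,0,0.0013,0,0,0,4.5,0,0,0.0013,0,0,0,6,0,0,0.0013,0,0,0,7,0,0,0.0013,0,0,0,8.5,0,0,0.05,0,0,0,8.5,0,0,0.0875,0,0,0,8.5,0,0,0.0875,0,0,0,8.5,0,0,0.0875,0,0,0,8.5],
)

```text
time_s: 18.2
eef_pos: [530.9, -174.5, 137.9]
ee_rot: [0.646, 0.763, 0.0, 0.001]
wrist_force: [-0.3, -0.9, -1.8]
finger_gap: 85.1
grasp_force: 0.0
```

```bash
python3 - <<'E'
from h import *
s=sense();print(s['eef_pos'],2*np.degrees(np.arctan2(s['ee_rot'][1],s['ee_rot'][0])),s['wrist_force'],s['q'].round(2))
p=read_camera('wrist');save(p,'w8.png');t=read_camera('side')
for q,ss in((p,s),(t,None)):
  for n,z in dict(die_seat=64,mouth=64,hook=26).items():
    for l in landmark_of(q,n)[:1]: print(n,np.round(l['point'],1),round(l['confidence'],2),np.round(atz(q,l['point'],z,ss),1))
u=proj(p,[531,-174.3,70],s).astype(int);print(u)
a=cv2.cvtColor(p['img'],cv2.COLOR_RGB2BGR)[u[1]-60:u[1]+70,u[0]-65:u[0]+65]
u=proj(t,[531,-174.3,60]).astype(int)
b=cv2.cvtColor(t['img'],cv2.COLOR_RGB2BGR)[u[1]-32:u[1]+33,u[0]-32:u[0]+33]
cv2.imwrite('pics/w8c.png',np.hstack([cv2.resize(a,(400,400),interpolation=3),cv2.resize(b,(400,400),interpolation=3)]))
E
```

```text
[ 530.90136832 -174.5190231   137.93229639] 99.5214310263839 [-0.3250251  -0.85231733 -1.76265953] [-0.42  0.51  1.62 -0.    1.01 -0.59]
die_seat [253.5 195.5] 0.6 [ 530.3 -172.7   64. ]
mouth [254.8 191.3] 0.69 [ 530.7 -169.2   64. ]
hook [287.6 167.7] 0.91 [ 557.8 -153.2   26. ]
mouth [294.4 178.4] 0.64 [ 533.9 -182.4   64. ]
hook [285.4 196. ] 0.63 [ 547.2 -151.6   26. ]
[254 199]
```

View pics/w8c.png

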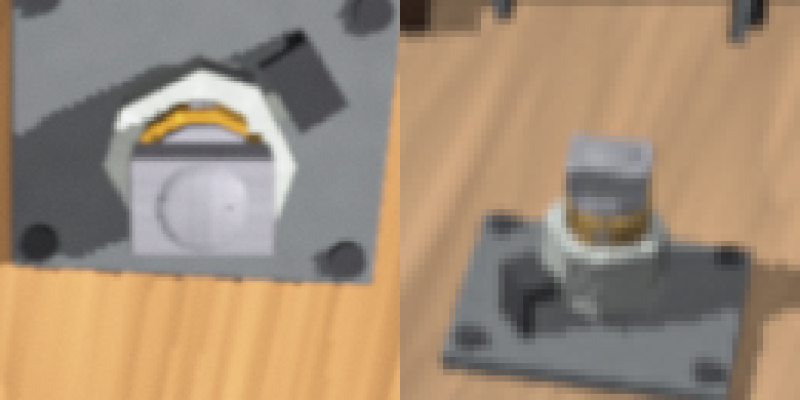

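The die is home, with its collar on the brass core, and the sleeve is still parked down with its ear under the hook. I'll turn the tool back to the sleeve's yaw of 36° and go down.

Converted, -6 cm / 80 = -0.075, -3 cm / 80 = -0.0375, -63.5 degrees / 180 = -0.3528.

Call:
jog_arm(
  commands=[0,0,0,0,0,-0.0444,8.5,0,0,0,0,0,-0.0889,8.5,0,0,0,0,0,-0.1333,8.5,0,0,0,0,0,-0.1778,8.5,0,0,0,0,0,-0.2222,8.5,0,0,0,0,0,-0.2667,8.5,0,0,0,0,0,-0.3111,8.5,0,0,0,0,0,-0.3528,8.5,0,0,-0.0375,0,0,-0.3528,8.5,0,0,-0.075,0,0,-0.3528,8.5,0,0,-0.075,0,0,-0.3528,8.5],
)

```text
time_s: 19.7
eef_pos: [528.7, -173.6, 74.6]
ee_rot: [0.951, 0.309, -0.002, -0.002]
wrist_force: [-0.6, 0.4, 0.5]
finger_gap: 85.4
grasp_force: 0.0
```

Converted, -5.4 cm / 80 = -0.0675, -4.5 cm / 80 = -0.0563.

Call:
jog_arm(
  commands=[0,0,-0.0313,0,0,0,8.5,0,0,-0.0563,0,0,0,8.5,0,0,-0.0675,0,0,0,7.5,0,0,-0.0675,0,0,0,6.5,0,0,-0.0675,0,0,0,5.6,0,0,-0.0675,0,0,0,5.4,0,0,-0.0675,0,0,0,5.4],
)

```text
time_s: 20.4
eef_pos: [531.1, -174.6, 24.5]
ee_rot: [0.951, 0.309, 0.0, 0.0]
wrist_force: [-0.9, 0.1, -0.3]
finger_gap: 53.9
grasp_force: 0.0
```

Call:
jog_arm(
  commands=[0,0,0,0,0,0,4.4,0,0,0,0,0,0,4.4,0,0,0,0,0,0,4.4,0,0,0,0,0,0,4.4,0,0,0,0,0,0,4.4],
)

```text
time_s: 20.9
eef_pos: [530.6, -174.2, 24.3]
ee_rot: [0.951, 0.309, 0.0, -0.0]
wrist_force: [-3.0, 2.7, 10.2]
finger_gap: 45.2
grasp_force: 55.2
```

Converted, -0.15 cm / 80 = -0.0019, -31 degrees / 180 = -0.1722.

Call:
jog_arm(
  commands=[0,0,-0.0019,0,0,0,4.4,0,0,-0.0019,0,0,-0.0333,4.4,0,0,-0.0019,0,0,-0.0667,4.4,0,0,-0.0019,0,0,-0.1,4.4,0,0,-0.0019,0,0,-0.1333,4.4,0,0,-0.0019,0,0,-0.1667,4.4,0,0,-0.0019,0,0,-0.1722,4.4,0,0,-0.0019,0,0,-0.1722,4.4],
)

```text
time_s: 21.7
eef_pos: [530.7, -174.6, 22.9]
ee_rot: [0.999, 0.044, 0.0, 0.0]
wrist_force: [-4.3, -0.1, 10.8]
finger_gap: 44.9
grasp_force: 55.3
```

Converted, 1.3 cm / 80 = 0.0163, 1.2 cm / 80 = 0.015.

Call:
jog_arm(
  commands=[0,0,0.005,0,0,0,4.4,0,0,0.01,0,0,0,4.4,0,0,0.015,0,0,0,4.4,0,0,0.0163,0,0,0,4.4,0,0,0.0163,0,0,0,4.4],
)

```text
time_s: 22.2
eef_pos: [530.7, -174.6, 35.6]
ee_rot: [0.999, 0.044, 0.0, 0.0]
wrist_force: [-4.4, -2.6, 5.1]
finger_gap: 45.1
grasp_force: 55.3
```

Call:
jog_arm(
  commands=[0,0,0,0,0,0,6,0,0,0,0,0,0,7.5,0,0,0,0,0,0,8.5,0,0,0,0,0,0,8.5,0,0,0,0,0,0,8.5,0,0,0.05,0,0,0,8.5,0,0,0.1,0,0,0,8.5,0,0,0.15,0,0,0,8.5,0,0,0.15,0,0,0,8.5,0,0,0.15,0,0,0,8.5],
)

```text
time_s: 23.2
eef_pos: [531.0, -174.5, 155.8]
ee_rot: [0.999, 0.044, 0.001, 0.0]
wrist_force: [0.1, -0.3, 0.2]
finger_gap: 84.9
grasp_force: 0.0
```

```bash
python3 - <<'E'
from h import *
s=sense();print(s['eef_pos'],s['wrist_force'])
p=read_camera('wrist');save(p,'w9.png');t=read_camera('side');save(t,'s9.png')
# sleeve top height: width of white blob & edges vs predictions
hsv=cv2.cvtColor(p['img'],cv2.COLOR_RGB2HSV)
n,l,st,c=cv2.connectedComponentsWithStats(((hsv[...,1]<30)&(hsv[...,2]>195)).astype(np.uint8))
u=proj(p,[531,-174.3,60],s)
for i in range(1,n):
    if st[i,4]>80 and np.hypot(*(c[i]-u))<50: print(st[i],c[i])
yw=np.radians(6.1)
for z in (49,62):
    print(z,[proj(p,[531+23*np.cos(yw+a)-12*np.sin(yw+a)*k,-174.3+23*np.sin(yw+a)+12*np.cos(yw+a)*k,z],s).round(1).tolist() for a in(np.pi/2,-np.pi/2) for k in(-1,1)])
g=cv2.cvtColor(t['img'],cv2.COLOR_RGB2HSV);u=proj(t,[531,-174.3,50]).astype(int)
for r in range(u[1]-26,u[1]+20,2): print(r,' '.join('%3d/%3d'%(g[r,c,1],g[r,c,2]) for c in range(u[0]-20,u[0]+21,5)))
print(u,[proj(t,[531,-174.3,z]).round(1).tolist() for z in(49,62)])
for n in('die_seat','sleeve_top'):
    for q,ss in((p,s),(t,None)):
        for l in landmark_of(q,n)[:1]: print(n,l, atz(q,l['point'],64,ss))
E
```

```text
[ 530.99870054 -174.54412458  155.83823645] [ 0.09701589 -0.3122348   0.17012085]
[250 151   9  11  96] [254.125 155.875]
[228 166  54  50 684] [250.18274854 181.91959064]
[245 186  18  13 175] [253.17142857 192.50857143]
49 [[228.8, 175.8], [230.0, 201.7], [280.7, 200.7], [280.8, 174.8]]
62 [[227.4, 179.1], [228.7, 206.2], [282.0, 205.2], [282.2, 178.1]]
158  96/180  96/191  96/181  96/185  94/181  96/191  97/191  96/186  96/185
160  96/183  96/188  96/185  97/187  97/182  96/197  97/192  97/182  95/186
162  96/189  97/181  95/188  97/187  95/180  96/196  97/195  95/179  95/182
164  95/195  97/179  96/185  96/188  95/179  97/197  98/193  97/179  96/180
166  95/201  97/179  97/182  97/190  94/181  96/197  97/187  97/182  96/181
168  95/201  97/182  96/183  97/190  97/186  97/192  96/183  97/184  96/181
170  97/198  96/188  97/184  86/189  79/184  93/189  96/184  96/186  96/186
172  96/191  96/193  96/184  60/179   9/165   8/156  97/181  97/184  96/189
174  96/183  95/191  96/184  27/171  10/175  12/147  99/177  96/184  96/191
176  97/176  97/190  96/186  13/153  10/147  11/161  98/18
[... 647 characters left out ...]
13/ 79   8/134   8/126   8/ 90  12/ 86  12/ 86   9/ 84
196  14/126  11/ 67  11/ 45   6/ 86   5/103   3/ 88   9/ 85  12/ 84  12/ 84
198  12/127  12/ 65  12/ 66   7/ 73  14/ 75  10/ 78   9/ 84   6/ 84  12/ 84
200  10/127  11/ 90  13/ 81  13/ 81  11/ 92  12/ 86  12/ 84   9/ 84  10/102
202  11/ 96  12/125   9/ 85  12/108  12/123  10/125  11/114  11/113  12/127
[294 184] [[294.3, 185.1], [294.6, 181.1]]
die_seat {'point': [257.1, 192.6], 'confidence': 0.95} [ 531.4867196  -175.97814742   64.        ]
die_seat {'point': [292.2, 180.8], 'confidence': 0.61} [ 536.61155096 -170.71036772   64.        ]
sleeve_top {'point': [295.4, 181.0], 'confidence': 0.28} [ 528.70664197 -172.5680011    64.        ]
```

The sleeve is up: its 54 px width matches a top height of 62 mm, and brass shows in only one sampled row. The ear is clear of the hook, and the fingers are free. I'll hand it in.

```bash
python3 -c "
from plant import job_done
print(job_done())"
```

```text
the job is handed in; nothing more can be done
None
```

I handed the job in at about 23 s: the die is home in the socket, the sleeve has turned back out of the hook and sprung up, and the fingers are clear. The wrist force read about 20 N as the die seated, and no verdict came back.

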